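# Throw an interlocked power switch bank over and lock it

### The arm

A 6-joint arm with a two-finger parallel gripper is mounted at the origin on a cart in front of the work surface, level with it; the furniture and walls round the work are solid. World frame = base frame: x ahead of the robot, y to its left, z up, the work surface at z = 0. Lengths are in mm, angles in rad, forces in N, time in s.
With the tool pointing down it reaches from about 225 to 725 mm from the base axis. Payload 3.1 kg.
Tool frame: the origin (TCP) lies midway between the tips of the shut fingers; the grasp point (between the pads) lies 19 mm behind it (robot.hold_point_z is the distance from the TCP to the grasp point, in mm); z points along the fingers, y is the line along which they close (so a half turn about z gives the same grasp; the last joint's range is limited). The gripper opens to 85 mm and grips with 20 to 120 N. Pads are 22 mm wide; open, the fingers measure 114 mm over their backs; the gripper's body (76 mm by 85 mm) begins 54 mm behind the grasp point. The pads swing forward as they close: fully open they stand 13 mm farther back than shut.
Start: joints at [-1.443, 0.048, 0.099, 1.622, 0, 1.443], TCP at [132.82, -507.914, 231.312] pointing down, gripper open.
Joint ranges: [-2.91, 2.91], [-0.99, 1.94], [-1.21, 1.42], [-2.12, 2.29], [-1.49, 1.47], [-3.14, 3.14]. Speed limits (rad/s): [2.79, 2.79, 3.14, 3.14, 3.14, 3.14].

### API

Orientations are given as a 3x3 rotation matrix whose columns are the frame's x, y, z axes.
In Python, from cell import robot gives the robot as it stands.
- The arm moves only by the shell command python3 -m crank 'ROWS'. ROWS is a JSON object of lists of equal length, an entry for each row: "linear": the shift along the world's x, y, z in units of 40 mm (1.0 is 40 mm), a list of three; "spin": the turn about the world's z in units of 10 degrees (1.0 is 10 degrees); "grip": the finger opening in mm, from 0 to 85.4. In form: {"linear": [[tx, ty, tz], ...], "spin": [spin, ...], "grip": [grip, ...]}. A call has 1 to 8 rows; each row shifts and turns the commanded pose from where the row before left it; what a row does not reach is not made up. A row lasts 1/8 s, in which the tool goes at most 62.5 mm and 10.7 degrees, less where a joint would pass 70% of its speed; a pose out of reach is approached as far as the arm can. A call is refused whole if a number of a shift passes 1 or a number of a turn 1, either way. A call with a gripper value outside its range is refused whole. The fingers move at their own pace and stop on an object; the grip force is fixed at half the most. Time passes only in rows, so rows that do not move let the fingers close. It gives the time, the measured TCP pose, the force, the opening and the grip force at its end, in the units of the state.
- robot.state(): the state, without advancing time (a new reading comes with each control period).
- robot.snapshot(name): name is "side" or "top"; returns (picture, depth): 480x640x3 uint8, blue, green, red; 480x640 float32, mm along the optical axis (not along the pixel's ray), 0 where there is no reading.
- robot.camera_params(name): a dict with "K" (3x3 intrinsics, pixels), "rvec" (rotation vector, rad) and "tvec" (3), from world to camera coordinates, as OpenCV has them. Camera axes: x right, y down, z forward; pixel columns grow to the right and rows downward; lengths in mm; the calibration is good to about 2 mm. A picture is of the moment at which its call begins. camera_params takes no time and is no camera call.
- robot.finish_job(): hands the job in; it is judged then, once.
Trained networks look in the newest picture that a camera, given by its name, has taken for a name from the list of things; names that differ only in an ending like _2 or _b are one class to them, and where a whole thing is asked for, a point or a joint stands for the part that bears it (a point fixed in the world has none). Each returns a list of dicts, best first, with "confidence" (0 to 1); they miss things now and then, are a little off and sometimes report something else, mostly with a low value. They report only what shows in the picture. A call takes as long as a camera call.
- robot.cut_out(target, camera): "region" (480x640 bool, what is visible of it) and "point" ([column, row] in pixels, amid what is visible of it).
The state is a dict: "time": time; "joints": joint angles; "qvel": joint speeds; "tau": joint torques, N m; "tcp_pos": TCP position; "orientation": TCP orientation; "wrist_force": force on the tool from outside, world axes, zero at the start; "wrist_torque": the same for the moment, N m; "finger_gap": finger opening in mm; "grasp_force": force on a finger pad.
Only numpy, scipy, OpenCV 4.12 (cv2) and the standard library are available. Lean on these libraries where they do the work, as an engineer would, in place of code of your own. Each camera call takes 0.05 s, during which the arm holds its last target. There are 200 camera calls.

### The job

Shut down the desk's power switch bank: throw all three levers right over, away from the wing screw. An interlock lets them go only one at a time in an order you cannot see, so feel for the lever that is free and do not force a locked one. When all three are over, tighten the wing screw on the sloping front clockwise until its clutch first slips, stop there, let go, and leave the other things on the desk alone.

Things in the scene. Friction and masses are not known exactly. Their poses are not given: they have to be found in the camera images.
- bank: Grey metal console fixed on the desk, 210 (x) x 270 (y) x 95 mm. Origin on the desk, 120 mm behind the front face; x points from the sloping front (robot's side) to the back. Front wall 50 mm high; from there the front slopes up at 25 deg to the flat top, x = -24 to +90 mm. The lever units stand on the top at x = +20, y = -85, 0, +85 mm; the wing screw is in the middle of the slope.
- unit_a: One of three identical lever units on the bank's flat top, in a row along the bank's y, 85 mm apart, in any order: a dark steel foot 66 x 46 x 6 mm with two cheeks, and the lever. Origin: centre of the foot's underside (95 mm above the desk); axes as the bank's. The lever's hinge axis runs along y, 18 mm above the origin.
- lever_a (a joint): Lever of unit_a: 0 to 0.06 at the start, leaning 0.5 rad from upright to the screw side (bank's -x); 1.0 at its stop, thrown over to +x. Stays where left. Free: about 2.5 N at the handle. Locked: gives to about 0.08, then stops firmly; over 35 N is forcing. The order cannot be seen and changes with their places; each is unlocked by throwing the one before right over (past 0.87).
- lever_a_tip (a point): Centre of that lever's T-handle: a black bar of diameter 18 mm and 44 mm long along y, on a 10 mm steel shaft, 85 mm from the hinge axis. About 188 mm above the desk at the start and at the end, 10 mm more half way.
- unit_b: One of three identical lever units on the bank's flat top, in a row along the bank's y, 85 mm apart, in any order: a dark steel foot 66 x 46 x 6 mm with two cheeks, and the lever. Origin: centre of the foot's underside (95 mm above the desk); axes as the bank's. The lever's hinge axis runs along y, 18 mm above the origin.
- lever_b (a joint): Lever of unit_b: 0 to 0.06 at the start, leaning 0.5 rad from upright to the screw side (bank's -x); 1.0 at its stop, thrown over to +x. Stays where left. Free: about 2.5 N at the handle. Locked: gives to about 0.08, then stops firmly; over 35 N is forcing. The order cannot be seen and changes with their places; each is unlocked by throwing the one before right over (past 0.87).
- lever_b_tip (a point): Centre of that lever's T-handle: a black bar of diameter 18 mm and 44 mm long along y, on a 10 mm steel shaft, 85 mm from the hinge axis. About 188 mm above the desk at the start and at the end, 10 mm more half way.
- unit_c: One of three identical lever units on the bank's flat top, in a row along the bank's y, 85 mm apart, in any order: a dark steel foot 66 x 46 x 6 mm with two cheeks, and the lever. Origin: centre of the foot's underside (95 mm above the desk); axes as the bank's. The lever's hinge axis runs along y, 18 mm above the origin.
- lever_c (a joint): Lever of unit_c: 0 to 0.06 at the start, leaning 0.5 rad from upright to the screw side (bank's -x); 1.0 at its stop, thrown over to +x. Stays where left. Free: about 2.5 N at the handle. Locked: gives to about 0.08, then stops firmly; over 35 N is forcing. The order cannot be seen and changes with their places; each is unlocked by throwing the one before right over (past 0.87).
- lever_c_tip (a point): Centre of that lever's T-handle: a black bar of diameter 18 mm and 44 mm long along y, on a 10 mm steel shaft, 85 mm from the hinge axis. About 188 mm above the desk at the start and at the end, 10 mm more half way.
- clamp_screw (a joint): Angle of the screw under the wing (steel disc of diameter 48 mm with a black pointer line), clockwise seen from outside; starts at 0 to 0.55, tight against its stop at 1.3. Running torque about 0.05 N m.
- clamp_cap (a joint): Slip of the clutch: angle of the wing relative to the screw, clockwise; 0 at the start. It grows only while the clutch slips, at 0.22 N m, and stays. A slip of 0.04 to 0.6 is wanted, more wears the clutch.
- clamp_grip (a point): Grip point of the wing on the screw's axis, 34 mm out from the slope. z: screw axis, out of the slope, 25 deg from vertical toward the bank's -x (clockwise is turning about -z). x: along the wing, a black bar 56 mm long (x), 14 mm thick (y), from 14 to 46 mm out of the slope, on a 22 mm neck over the 7.5 mm thick steel disc.
- mug: Bystander: the nearer green mug, 86 x 116 x 94 mm, right of the bank. Origin under its centre.
- tape_dispenser: Bystander: black tape dispenser, 46 x 147 x 79 mm, left of the bank. Origin under its centre.
- hole_punch: Bystander: two-hole punch, 107 x 112 x 76 mm, far right of the bank. Origin under its centre.
- mouse: Bystander: black mouse, 111 x 66 x 42 mm, left of the bank and nearer. Origin under its centre.

How it is judged:
By the outcome, as a careful person would: the job done as asked, in the order asked, and still so for the second after the job is handed in, with the robot touching nothing.
It also fails if it takes over 72 s, if anything falls off the work surface, if the arm or the gripper's body presses on something with over 40 N, if the wrist force passes 120 N, or if a joint passes its speed limit or range.

## Working session

There is one attempt and no reset: what is moved stays moved. The work goes in short steps, Python scripts to look and compute and a shell command to move; the robot and the scene stay as the last step left them, time stands still between calls to the robot, and variables do not carry over. Pictures are saved under pics/ and viewed, at most 10 in all, crops included, and the job is handed in when it is done.

```bash
mkdir -p pics; ls; cat > h.py <<'E'
import numpy as np, cv2
from cell import robot
def cam(n):
    p=robot.camera_params(n); R=cv2.Rodrigues(np.array(p["rvec"],float))[0]
    return np.array(p["K"],float),R,np.array(p["tvec"],float).ravel()
def unproj(n,uv,d):
    K,R,t=cam(n); uv=np.atleast_2d(uv); d=np.ravel(d)
    c=np.c_[(uv[:,0]-K[0,2])/K[0,0]*d,(uv[:,1]-K[1,2])/K[1,1]*d,d]
    return (c-t)@R
def cloud(n,reg,depth):
    v,u=np.nonzero(reg&(depth>0)); return unproj(n,np.c_[u,v],depth[v,u])
E
python3 - <<'E'
from h import *
for n in("top","side"):
    im,d=robot.snapshot(n); cv2.imwrite(f"pics/{n}0.png",im); np.save(f"pics/{n}0.npy",d)
    K,R,t=cam(n); print(n,"campos",(-R.T@t).round(),"axis",R[2].round(2))
    for k in("bank","unit_a","lever_a_tip","clamp_grip","clamp_screw","mug","tape_dispenser","mouse","hole_punch"):
        for r in robot.cut_out(k,n)[:4]:
            if r["confidence"]<.3: continue
            P=cloud(n,r["region"],d)
            print(k,round(r["confidence"],2),np.round(r["point"]),r["region"].sum(),np.median(P,0).round(),np.percentile(P,3,0).round(),np.percentile(P,97,0).round())
print(robot.state())
E
```

```text
pics
top campos [ 321.   -5. 1502.] axis [ 0.17 -0.01 -0.99]
bank 0.74 [287. 241.] 6258 [563.  68.  89.] [481. -58.  46.] [685. 198. 101.]
bank 0.33 [186. 250.] 931 [542. 367.  26.] [508. 299.  -0.] [579. 430.  77.]
unit_a 0.92 [286. 223.] 347 [613.  71. 122.] [575.  51.  98.] [648.  92. 200.]
unit_a 0.69 [318. 220.] 362 [620. -10. 120.] [581. -31.  96.] [654.  11. 201.]
unit_a 0.61 [256. 228.] 164 [579. 156. 194.] [567. 136. 113.] [618. 174. 202.]
unit_a 0.58 [436. 207.] 1302 [ 688. -353.   69.] [ 633. -411.    9.] [ 742. -305.   78.]
lever_a_tip 0.45 [257. 227.] 154 [579. 156. 195.] [567. 135. 115.] [617. 175. 202.]
clamp_grip 0.66 [291. 258.] 137 [515.  63. 111.] [489.  50.  87.] [538.  79. 125.]
clamp_screw 0.61 [256. 229.] 154 [579. 156. 194.] [567. 137. 113.] [617. 173. 202.]
clamp_screw 0.52 [290. 253.] 249 [522.  63.  92.] [493.  46.  71.] [543.  88. 123.]
mug 0.77 [450. 275.] 978 [ 487. -389.   58.] [ 447. -427.   15.] [ 529. -346.   95.]
mug 0.4 [287. 240.] 6334 [563.  69.  89.] [480. -57.  40.] [684. 199. 101.]
tape_dispenser 0.95 [185. 248.] 876 [541. 366.  26.] [508. 301
[... 1269 characters left out ...]
4.37464936e-05,  1.44304517e+00]), 'qvel': array([ 0.00086683,  0.00025526,  0.0012448 , -0.00141531,  0.00244333,
        0.0003311 ]), 'tau': array([ 1.49613343e-04, -3.38653493e+01,  3.20167172e+01,  8.80548178e-04,
       -1.06652064e-04, -2.36474818e-06]), 'tcp_pos': array([ 132.809551  , -507.9389947 ,  231.33807934]), 'orientation': array([[ 9.67474491e-01,  2.52968590e-01, -3.39353885e-05],
       [ 2.52968587e-01, -9.67474489e-01, -7.90359666e-05],
       [-5.28252397e-05,  6.78806943e-05, -9.99999996e-01]]), 'wrist_force': array([ 0.66283927, -0.20957375, -0.15013714]), 'wrist_torque': array([0.0044552 , 0.00177361, 0.01928633]), 'grasp_force': 0.0, 'finger_gap': 85.41529356545493}
```

```bash
cat > m.py <<'E'
from h import *
def allpts(n,d):
    return cloud(n,d>0,d)
def measure(ds):
    for n,d in ds.items():
        P=allpts(n,d); B=(P[:,0]>420)&(P[:,0]<720)&(P[:,1]>-110)&(P[:,1]<240)
        F=P[B&(P[:,2]>91)&(P[:,2]<98)]
        H=P[B&(P[:,2]>183)&(P[:,2]<215)]
        (c,s,a)=cv2.minAreaRect(F[:,:2].astype(np.float32)); print(n,"top rect",np.round(c,1),np.round(s,1),round(a,2))
        for y in (-12,72,157):
            h=H[abs(H[:,1]-y)<35]
            if len(h): print("  handle",len(h),(h.min(0)/2+h.max(0)/2).round(1),h.min(0).round(1),h.max(0).round(1))
E
python3 - <<'E'
from m import *
ds={n:np.load(f"pics/{n}0.npy") for n in("top","side")}
measure(ds)
a=cv2.imread("pics/top0.png")[190:280,235:345]; b=cv2.imread("pics/side0.png")[215:315,295:425]
a=cv2.resize(a,(660,540),interpolation=2); cv2.imwrite("pics/a.png",a)
cv2.imwrite("pics/b.png",cv2.resize(b,None,fx=6,fy=6,interpolation=2)[:600,:])
E
```

```text
top top rect [593.1  71.6] [192.4 269.8] 4.52
  handle 108 [589.  -13.1 197.1] [579.4 -34.1 189.4] [598.7   7.9 204.9]
  handle 110 [581.6  70.  195.9] [572.1  48.9 187.1] [591.   91.1 204.8]
  handle 110 [575.  155.2 196.7] [565.5 134.3 188.7] [584.5 176.1 204.7]
side top rect [592.6  71. ] [201.6 269.8] 4.31
  handle 129 [591.9 -14.7 194.4] [581.6 -35.4 184.1] [602.2   6.  204.7]
  handle 128 [585.5  70.1 193.9] [576.   49.2 184.1] [594.9  91.  203.7]
  handle 133 [580.6 154.6 192.2] [569.9 132.8 183.2] [591.3 176.4 201.2]
```

View pics/top0.png

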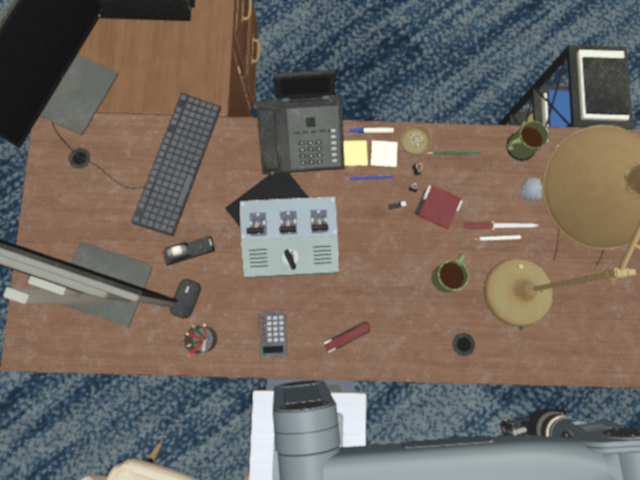

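View pics/a.png

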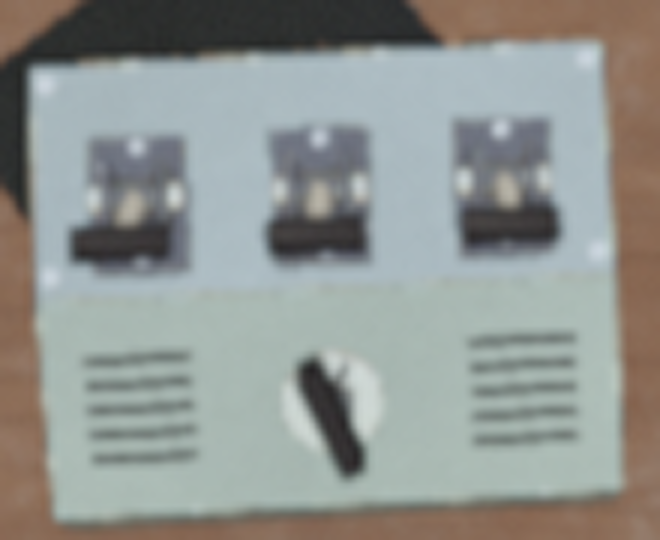

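The top view shows the bank about 4.4° off square, with the three handles at x ≈ 577–590. In the crop, the wing leans about 20° up-left (bar from (312,365) to (350,470)). The path from the right is clear, so I'll start there.

```bash
python3 -m crank '{"linear":[[0.8,0.95,0.1],[0.8,0.95,0.1],[0.8,0.95,0],[0.8,0.95,0],[0.8,0.95,0],[0.8,0.95,0],[0.8,0.95,0],[0.8,0.95,0]],"spin":[0,0,0,0,-0.25,-0.25,-0.25,-0.25],"grip":[0,0,0,0,0,0,0,0]}'; python3 -c "
from cell import robot; print(robot.state()['joints'].round(3))"
```

```text
time: 2.0
tcp_pos: [389.7, -202.6, 239.5]
orientation: [[0.997, 0.08, 0.001], [0.08, -0.997, -0.001], [0.001, 0.001, -1.0]]
wrist_force: [0.8, -0.5, -0.1]
finger_gap: -0.2
grasp_force: 0.0
[-0.632 -0.173 -0.095  1.648 -0.     2.43 ]
```

```bash
python3 -m crank '{"linear":[[0.47,0.58,0],[0.47,0.58,0],[0.47,0.58,0],[0.47,0.58,0],[0.47,0.58,0],[0.47,0.58,0],[0.47,0.58,0],[0.47,0.58,0]],"spin":[1,1,1,1,1,1,1,1],"grip":[0,0,0,0,0,0,0,0]}'; python3 -m crank '{"linear":[[0,0,0],[0,0,0],[0,0,0],[0,0,0],[0,0,0],[0,0,0],[0,0,-0.4],[0,0,-0.4]],"spin":[1,1,1,1,1,1,1,1],"grip":[0,0,0,0,0,0,0,0]}';python3 -m crank '{"linear":[[0,0,-0.4],[0,0,-0.4],[0,0,0]],"spin":[1,1,0],"grip":[0,0,0]}'; python3 -c "
from cell import robot; print(robot.state()['joints'].round(3))"
```

```text
time: 3.0
tcp_pos: [539.8, -17.5, 239.3]
orientation: [[0.087, 0.996, 0.0], [0.996, -0.087, -0.0], [-0.0, 0.0, -1.0]]
wrist_force: [-0.4, -1.0, -0.2]
finger_gap: 0.3
grasp_force: 0.0
time: 4.0
tcp_pos: [539.5, -18.3, 207.2]
orientation: [[-0.966, 0.259, 0.001], [0.259, 0.966, -0.0], [-0.001, 0.0, -1.0]]
wrist_force: [-0.2, -1.1, 0.8]
finger_gap: -0.0
grasp_force: 0.0
time: 4.38
tcp_pos: [538.1, -18.1, 173.7]
orientation: [[-0.997, -0.079, -0.003], [-0.079, 0.997, 0.0], [0.003, 0.001, -1.0]]
wrist_force: [-0.2, 0.1, 0.6]
finger_gap: -0.2
grasp_force: 0.0
[-0.158  0.081  0.019  1.513 -0.    -0.238]
```

```bash
python3 -m crank '{"linear":[[0.3,0.1,0],[0.3,0.02,0],[0,0,0]],"spin":[0,0,0],"grip":[0,0,0]}'; for i in 1 2 ; do python3 -m crank '{"linear":[[0.08,0,0],[0,0,0]],"spin":[0,0],"grip":[0,0]}' | grep -E "tcp|wrist"; done
```

```text
time: 4.75
tcp_pos: [564.7, -13.5, 175.8]
orientation: [[-0.997, -0.081, 0.001], [-0.081, 0.997, -0.0], [-0.001, -0.0, -1.0]]
wrist_force: [0.1, 0.2, -0.2]
finger_gap: 0.1
grasp_force: 0.0
tcp_pos: [566.6, -13.6, 175.4]
wrist_force: [0.0, -0.7, 0.4]
tcp_pos: [568.9, -13.5, 175.4]
wrist_force: [-2.5, 0.3, 2.8]
```

```bash
python3 -m crank '{"linear":[[0.08,0.005,0],[0,0,0]],"spin":[0,0],"grip":[0,0]}' | grep -E "tcp|wrist"; python3 -m crank '{"linear":[[0.08,0.005,0],[0,0,0]],"spin":[0,0],"grip":[0,0]}' | grep -E "tcp|wrist"
```

```text
tcp_pos: [570.5, -13.4, 175.8]
wrist_force: [-7.4, -0.5, 5.6]
tcp_pos: [571.0, -13.4, 176.0]
wrist_force: [-14.5, -0.8, 9.9]
```

```bash
python3 -m crank '{"linear":[[0.05,0.005,0],[0,0,0]],"spin":[0,0],"grip":[0,0]}' | grep -E "tcp|wrist"
```

```text
tcp_pos: [571.3, -13.4, 176.1]
wrist_force: [-18.9, -1.8, 10.5]
```

Locked: the force reached 19 N with almost no give. I'll back off and try the middle one.

```bash
python3 -m crank '{"linear":[[-0.7,0,0],[0,0.7,0],[0,0.7,0],[0,0.7,0],[0,0,0]],"spin":[0,0,0,0,0],"grip":[0,0,0,0,0]}' | grep -E "tcp|wrist";  python3 -m crank '{"linear":[[0.2,0,0],[0.08,0,0],[0,0,0]],"spin":[0,0,0],"grip":[0,0,0]}' | grep -E "tcp|wrist"
```

```text
tcp_pos: [550.4, 72.7, 175.3]
wrist_force: [-0.5, -0.9, -0.4]
tcp_pos: [561.4, 70.2, 175.1]
wrist_force: [-1.0, 0.9, -0.2]
```

```bash
python3 -m crank '{"linear":[[0.08,0,0],[0,0,0]],"spin":[0,0],"grip":[0,0]}' | grep -E "tcp|wrist";  python3 -m crank '{"linear":[[0.08,0.005,0],[0,0,0]],"spin":[0,0],"grip":[0,0]}' | grep -E "tcp|wrist"
```

```text
tcp_pos: [563.7, 70.5, 175.6]
wrist_force: [-4.2, -1.1, 3.1]
tcp_pos: [567.5, 71.1, 175.6]
wrist_force: [-4.0, -0.3, 3.3]
```

```bash
python3 -m crank '{"linear":[[0.1,0.005,0],[0,0,0]],"spin":[0,0],"grip":[0,0]}' | grep -E "tcp|wrist";  python3 -m crank '{"linear":[[0.08,0.005,0],[0,0,0]],"spin":[0,0],"grip":[0,0]}' | grep -E "tcp|wrist"
```

```text
tcp_pos: [572.0, 71.5, 175.3]
wrist_force: [-2.8, -0.4, 2.0]
tcp_pos: [575.2, 71.8, 175.2]
wrist_force: [-2.1, -0.2, 2.0]
```

```bash
python3 -m crank '{"linear":[[0.2,0.015,0],[0.2,0.015,0],[0.2,0.015,0],[0.2,0.015,0],[0.2,0.015,0],[0.2,0.015,0],[0,0,0]],"spin":[0,0,0,0,0,0,0],"grip":[0,0,0,0,0,0,0]}' | grep -E "tcp|wrist";  python3 -m crank '{"linear":[[0.1,0.005,0],[0,0,0]],"spin":[0,0],"grip":[0,0]}' | grep -E "tcp|wrist"
```

```text
tcp_pos: [623.6, 75.3, 174.4]
wrist_force: [-0.5, -0.4, -0.6]
tcp_pos: [626.8, 75.6, 175.1]
wrist_force: [-1.9, -0.1, -0.0]
```

```bash
python3 -m crank '{"linear":[[0.1,0.005,0],[0,0,0]],"spin":[0,0],"grip":[0,0]}' | grep -E "tcp|wrist";  python3 -m crank '{"linear":[[0.1,0.005,0],[0,0,0]],"spin":[0,0],"grip":[0,0]}' | grep -E "tcp|wrist"
```

```text
tcp_pos: [631.1, 75.7, 175.4]
wrist_force: [-2.0, -0.4, -0.5]
tcp_pos: [635.3, 75.9, 175.4]
wrist_force: [-2.7, 0.2, -0.0]
```

```bash
python3 -m crank '{"linear":[[0.08,0.005,0],[0,0,0]],"spin":[0,0],"grip":[0,0]}' | grep -E "tcp|wrist";  python3 -m crank '{"linear":[[0.08,0.005,0],[0,0,0]],"spin":[0,0],"grip":[0,0]}' | grep -E "tcp|wrist"
```

```text
tcp_pos: [637.9, 76.1, 175.4]
wrist_force: [-4.4, 0.1, -0.3]
tcp_pos: [638.3, 76.1, 175.2]
wrist_force: [-10.0, -1.3, 2.8]
```

Middle is fully over, at its firm stop. Now the left one.

```bash
python3 -m crank '{"linear":[[-0.8,0,0],[-0.8,0,0],[-0.8,0,0],[0,0.66,0],[0,0.66,0],[0,0.66,0],[0,0,0]],"spin":[0,0,0,0,0,0,0],"grip":[0,0,0,0,0,0,0]}' | grep -E "tcp|wrist";  python3 -m crank '{"linear":[[0.2,0,0],[0.05,0,0],[0,0,0]],"spin":[0,0,0],"grip":[0,0,0]}' | grep -E "tcp|wrist"
```

```text
tcp_pos: [546.7, 157.0, 176.1]
wrist_force: [0.6, -1.3, -0.1]
tcp_pos: [555.5, 154.8, 175.4]
wrist_force: [-1.0, 0.3, 1.3]
```

```bash
python3 -m crank '{"linear":[[0.08,0.005,0],[0,0,0]],"spin":[0,0],"grip":[0,0]}' | grep -E "tcp|wrist";  python3 -m crank '{"linear":[[0.08,0.005,0],[0,0,0]],"spin":[0,0],"grip":[0,0]}' | grep -E "tcp|wrist"; python3 -m crank '{"linear":[[0.06,0.005,0],[0,0,0]],"spin":[0,0],"grip":[0,0]}' | grep -E "tcp|wrist"
```

```text
tcp_pos: [556.8, 155.0, 175.7]
wrist_force: [-6.3, -1.0, 5.0]
tcp_pos: [557.4, 155.0, 175.8]
wrist_force: [-13.3, -3.2, 7.6]
tcp_pos: [557.8, 155.0, 176.0]
wrist_force: [-16.9, -2.7, 10.7]
```

Left is locked, so right must be next.

```bash
python3 -m crank '{"linear":[[-0.5,0,0],[0,-0.85,0],[0,-0.85,0],[0,-0.85,0],[0,-0.85,0],[0,-0.85,0],[0.35,0,0],[0,0,0]],"spin":[0,0,0,0,0,0,0,0],"grip":[0,0,0,0,0,0,0,0]}' | grep -E "tcp|wrist";  python3 -m crank '{"linear":[[0.2,0,0],[0.1,0,0],[0,0,0]],"spin":[0,0,0],"grip":[0,0,0]}' | grep -E "tcp|wrist"
```

```text
tcp_pos: [558.8, -14.9, 175.0]
wrist_force: [0.1, -0.2, -0.5]
tcp_pos: [569.8, -13.6, 175.3]
wrist_force: [-1.4, 0.2, 0.6]
```

```bash
python3 -m crank '{"linear":[[0.1,0.005,0],[0,0,0]],"spin":[0,0],"grip":[0,0]}' | grep -E "tcp|wrist";  python3 -m crank '{"linear":[[0.1,0.005,0],[0,0,0]],"spin":[0,0],"grip":[0,0]}' | grep -E "tcp|wrist"
```

```text
tcp_pos: [573.2, -13.5, 175.6]
wrist_force: [-5.2, -0.0, 3.9]
tcp_pos: [577.9, -13.4, 175.5]
wrist_force: [-3.8, -1.5, 3.3]
```

```bash
python3 -m crank '{"linear":[[0.2,0.015,0],[0.2,0.015,0],[0.2,0.015,0],[0.2,0.015,0],[0.2,0.015,0],[0.2,0.015,0],[0.2,0.015,0],[0,0,0]],"spin":[0,0,0,0,0,0,0,0],"grip":[0,0,0,0,0,0,0,0]}' | grep -E "tcp|wrist";  python3 -m crank '{"linear":[[0.1,0.005,0],[0.08,0.005,0],[0,0,0]],"spin":[0,0,0],"grip":[0,0,0]}' | grep -E "tcp|wrist"
```

```text
tcp_pos: [634.9, -9.2, 174.6]
wrist_force: [-1.4, -1.3, 0.4]
tcp_pos: [641.6, -8.9, 175.4]
wrist_force: [-2.0, 0.7, -0.3]
```

```bash
python3 -m crank '{"linear":[[0.1,0.005,0],[0,0,0]],"spin":[0,0],"grip":[0,0]}' | grep -E "tcp|wrist";  python3 -m crank '{"linear":[[0.06,0.005,0],[0,0,0]],"spin":[0,0],"grip":[0,0]}' | grep -E "tcp|wrist"
```

```text
tcp_pos: [644.8, -8.7, 175.5]
wrist_force: [-5.1, 0.4, 0.7]
tcp_pos: [645.2, -8.7, 175.4]
wrist_force: [-9.9, -0.3, 2.3]
```

```bash
python3 -m crank '{"linear":[[-0.87,0,0],[-0.87,0,0],[-0.87,0,0],[0,0.82,0],[0,0.82,0],[0,0.82,0],[0,0.82,0],[0,0.82,0]],"spin":[0,0,0,0,0,0,0,0],"grip":[0,0,0,0,0,0,0,0]}' | grep -E "tcp|wrist";  python3 -m crank '{"linear":[[0,0,0],[0.25,0,0],[0.1,0,0],[0.1,0,0],[0,0,0]],"spin":[0,0,0,0,0],"grip":[0,0,0,0,0]}' | grep -E "tcp|wrist"
```

```text
tcp_pos: [545.2, 156.9, 176.4]
wrist_force: [-0.5, -0.3, -0.3]
tcp_pos: [561.3, 154.6, 175.6]
wrist_force: [-3.4, -0.0, 1.6]
```

```bash
python3 -m crank '{"linear":[[0.1,0.005,0],[0,0,0]],"spin":[0,0],"grip":[0,0]}' | grep -E "tcp|wrist";  python3 -m crank '{"linear":[[0.1,0.005,0],[0,0,0]],"spin":[0,0],"grip":[0,0]}' | grep -E "tcp|wrist"
```

```text
tcp_pos: [565.7, 155.2, 175.3]
wrist_force: [-3.0, -0.7, 3.3]
tcp_pos: [569.8, 155.8, 175.2]
wrist_force: [-1.7, -1.3, 1.0]
```

Free. Its stop should be at about x = 632.

```bash
python3 -m crank '{"linear":[[0.2,0.015,0],[0.2,0.015,0],[0.2,0.015,0],[0.2,0.015,0],[0.2,0.015,0],[0.2,0.015,0],[0.2,0.015,0],[0,0,0]],"spin":[0,0,0,0,0,0,0,0],"grip":[0,0,0,0,0,0,0,0]}' | grep -E "tcp|wrist";  python3 -m crank '{"linear":[[0.08,0.005,0],[0,0,0]],"spin":[0,0],"grip":[0,0]}' | grep -E "tcp|wrist"
```

```text
tcp_pos: [626.4, 160.0, 175.0]
wrist_force: [-0.3, 1.0, -0.3]
tcp_pos: [628.7, 160.3, 175.6]
wrist_force: [-1.3, -0.7, -0.3]
```

```bash
python3 -m crank '{"linear":[[0.08,0.005,0],[0,0,0]],"spin":[0,0],"grip":[0,0]}' | grep -E "tcp|wrist";  python3 -m crank '{"linear":[[0.06,0.005,0],[0,0,0]],"spin":[0,0],"grip":[0,0]}' | grep -E "tcp|wrist"
```

```text
tcp_pos: [631.2, 160.5, 175.4]
wrist_force: [-4.0, -0.4, 0.2]
tcp_pos: [631.5, 160.5, 175.3]
wrist_force: [-9.4, -0.6, 2.4]
```

```bash
python3 -m crank '{"linear":[[-0.93,0,0],[-0.93,0,0],[-0.93,-0.3,0.3],[-0.93,-0.5,0.3],[-0.93,-0.5,0.3],[-0.93,-0.5,0.3],[0,0,0]],"spin":[0,0,0,0,0,0,0],"grip":[40,40,40,40,40,40,40]}' | grep -E "time|tcp|wrist|gap"
python3 - <<'E'
from m import *
ds={}; ims={}
for n in("top","side"):
    ims[n],ds[n]=robot.snapshot(n)
    np.save(f"pics/{n}1.npy",ds[n]); cv2.imwrite(f"pics/{n}1.png",ims[n])
measure(ds)
for n in ds:
    r=[q for q in robot.cut_out("clamp_grip",n) if q["confidence"]>.3]
    print(n,[(round(q["confidence"],2),np.round(q["point"])) for q in r])
# bank fit: slope plane + wing points
yaw=np.radians(4.4); bx=np.array([np.cos(yaw),np.sin(yaw)]); by=np.array([-bx[1],bx[0]])
for n,d in ds.items():
    P=allpts(n,d); P=P[(P[:,0]>430)&(P[:,0]<720)&(P[:,1]>-110)&(P[:,1]<240)&(P[:,2]>30)&(P[:,2]<215)]
    c=np.c_[P[:,:2]@bx,P[:,:2]@by,P[:,2]]
    S=c[(c[:,2]>55)&(c[:,2]<90)&(abs(c[:,1]-25)>40)]
    for _ in range(3):
        k=np.polyfit(S[:,0],S[:,2],1); S=S[abs(np.polyval(k,S[:,0])-S[:,2])<3]
    x0=(95-k[1])/k[0]; print(n,"slope",np.degrees(np.arctan(k[0])).round(1),"edge bank-x",x0.round(1))
    T=c[(c[:,2]>88)&(c[:,2]<98)]; print(" y range",np.percentile(T[:,1],[.5,99.5]).round(1),"x max",np.percentile(T[:,0],99.5).round(1))
    ox=x0+24; oy=np.percentile(T[:,1],[.5,99.5]).mean()
    # points in the slope frame about the screw foot
    a=np.radians(25); u=np.array([np.cos(a),0,np.sin(a)]); nn=np.array([-np.sin(a),0,np.cos(a)])
    q=c-[ox-72,oy,72.4]; h=q@nn; W=np.c_[q@u,q[:,1]][(h>38)&(h<50)&(np.hypot(q@u,q[:,1])<40)]
    print(" wing top",len(W),"centre",W.mean(0).round(1), cv2.minAreaRect(W.astype(np.float32)))
    ev,V=np.linalg.eigh(np.cov(W.T)); v=V[:,1]*np.sign(V[0,1]); print(" wing ang from upslope, +left",np.degrees(np.arctan2(v[1],v[0])).round(1))
    g=np.array([ox-86.4,oy]); print(" grip world",(g[0]*bx+g[1]*by).round(1))
    im=ims[n]; K,R,t=cam(n); w=np.r_[g[0]*bx+g[1]*by,80]; p=K@(R@w+t); p=(p[:2]/p[2]).astype(int); print(p)
    cr=im[p[1]-45:p[1]+35,p[0]-50:p[0]+50]; cv2.imwrite(f"pics/c_{n}.png",cv2.resize(cr,None,fx=6,fy=6,interpolation=2))
E
```

```text
time: 20.62
tcp_pos: [411.4, 87.9, 225.9]
wrist_force: [0.6, 0.7, 0.6]
finger_gap: 39.9
top top rect [592.7  71.4] [191.6 269. ] 4.82
  handle 115 [664.6  -8.4 194.3] [653.7 -29.6 185.4] [675.4  12.8 203.2]
  handle 107 [659.6  75.8 193.1] [649.9  54.8 184. ] [669.3  96.9 202.1]
  handle 111 [652.5 161.8 193.1] [642.9 140.4 184.4] [662.2 183.2 201.8]
side top rect [592.7  70.7] [201.2 269.2] 4.75
  handle 138 [667.6  -8.  192.5] [657.7 -29.2 183.1] [677.6  13.1 202. ]
  handle 139 [662.1  76.4 192.3] [652.1  55.1 183.1] [672.1  97.8 201.5]
  handle 139 [653.5 160.7 191.7] [642.4 138.7 183.1] [664.5 182.7 200.3]
top [(0.48, array([292., 258.]))]
side [(0.75, array([357., 249.]))]
top slope 15.8 edge bank-x 611.3
 y range [-107.6  159.5] x max 691.3
 wing top 13 centre [-16.3  -0.6] ((-16.833354949951172, -1.9723243713378906), (38.080833435058594, 9.143656730651855), 37.102725982666016)
 wing ang from upslope, +left 30.4
 grip world [545.3  68. ]
[289 248]
side slope 1.8 edge bank-x 1239.2
 y range [-108.4  159.1] x max 695.8
 wing top 0 centre [nan nan] ((0.0, 0.0), (0.0, 0.0), 0.0)
 wing ang from upslope, +left nan
 grip world [1171.4  115.5]
[399 513]<stdin>:24: RuntimeWarning: Mean of empty slice.
  ret = um.true_divide(
  avg = a.mean(axis, **keepdims_kw)
<stdin>:25: RuntimeWarning: Degrees of freedom <= 0 for slice
  c *= np.true_divide(1, fact)
  c *= np.true_divide(1, fact)
```

View pics/c_top.png

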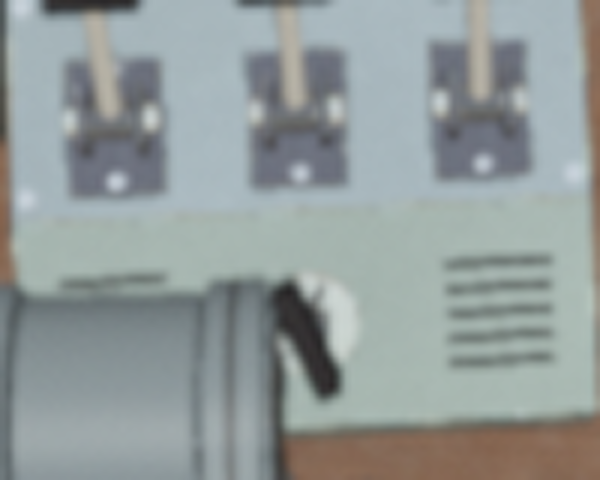

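All three levers are over, with their handles at the top edge of the crop. Next I'll get the wing's angle from the first, unobstructed pictures.

```bash
cat > w.py <<'E'
from h import *
yaw=np.radians(4.4); bx=np.array([np.cos(yaw),np.sin(yaw)]); by=np.array([-bx[1],bx[0]])
def wing(n,d):
    P=cloud(n,d>0,d); c=np.c_[P[:,:2]@bx-603,P[:,:2]@by-25.4,P[:,2]]
    a=np.radians(25); u=np.array([np.cos(a),0,np.sin(a)]); nn=np.array([-np.sin(a),0,np.cos(a)])
    q=c-[-72,0,72.4]; h=q@nn; s=np.c_[q@u,q[:,1]]; r=np.hypot(*s.T)
    print(n,"slope h",np.percentile(h[(r>35)&(abs(s[:,0])<40)&(abs(s[:,1])<60)],[10,50,90]).round(1))
    W=s[(h>36)&(h<52)&(r<40)]
    if len(W)<5: return
    ev,V=np.linalg.eigh(np.cov(W.T)); v=V[:,1]*np.sign(V[0,1]); m=(W.min(0)+W.max(0))/2
    print(n,len(W),"centre",m.round(1),"sd",np.sqrt(ev).round(1),"ang deg +left",np.degrees(np.arctan2(v[1],v[0])).round(1))
E
python3 - <<'E'
from w import *
for n in("top","side"): wing(n,np.load(f"pics/{n}0.npy"))
E
```

```text
top slope h [-4.2 -0.4  3.7]
top 102 centre [ 0.8 -0.3] sd [ 4.  16.2] ang deg +left 22.3
side slope h [-4.5 -1.4  0.8]
side 35 centre [-6.4 -6.5] sd [4.4 8.7] ang deg +left 22.0
```

```bash
python3 -m crank '{"linear":[[0.64,-0.14,0],[0.64,-0.14,0],[0.64,-0.14,-0.5],[0.64,-0.15,-0.6],[0,0,-0.6],[0,0,0],[0,0,0]],"spin":[0.5,0.5,0.5,0.5,0,0,0],"grip":[30,30,30,30,30,30,30]}'
```

```text
time: 21.7
tcp_pos: [513.7, 66.1, 155.6]
orientation: [[-0.909, -0.418, 0.0], [-0.418, 0.909, -0.0], [-0.0, -0.0, -1.0]]
wrist_force: [-0.4, -0.1, 1.1]
finger_gap: 29.8
grasp_force: 0.0
```

```bash
python3 -m crank '{"linear":[[0,-0.03,-0.4],[0,0,-0.4],[0,0,-0.3],[0,0,0]],"spin":[0,0,0,0],"grip":[30,30,30,30]}' | grep -E "tcp|wrist|gap"; python3 -m crank '{"linear":[[0,0,-0.2],[0,0,-0.2],[0,0,0]],"spin":[0,0,0],"grip":[30,30,24]}' | grep -E "tcp|wrist|gap"; python3 -m crank '{"linear":[[0,0,0],[0,0,0]],"spin":[0,0],"grip":[22,22]}' | grep -E "tcp|wrist|gap"
python3 -c "
from cell import robot; s=robot.state(); print(s['wrist_torque'],s['joints'].round(2))"
```

```text
tcp_pos: [511.8, 64.7, 109.4]
wrist_force: [1.0, 0.5, -0.2]
finger_gap: 30.0
tcp_pos: [512.6, 64.7, 94.4]
wrist_force: [0.1, -0.0, 0.1]
finger_gap: 23.9
tcp_pos: [513.5, 64.7, 95.7]
wrist_force: [0.2, 0.1, -0.5]
finger_gap: 22.1
[ 0.0116589   0.02130265 -0.03605486] [-0.    0.04 -0.18  1.35 -0.   -0.43]
```

```bash
cat > s.py <<'E'
from h import *
s=robot.state(); o=s["orientation"]; y=np.degrees(np.arctan2(o[1,0],o[0,0]))%360-180
print(round(s["time"],2),s["tcp_pos"].round(1),"yaw",y.round(1),"rel",(24.8-y).round(1),"F",s["wrist_force"].round(1),"M",s["wrist_torque"].round(3),"gap",round(s["finger_gap"],1),"gf",round(s["grasp_force"],1))
E
python3 -m crank '{"linear":[[0,0,0],[0,0,0]],"spin":[-1,0],"grip":[22,22]}' >/dev/null; python3 s.py
python3 -m crank '{"linear":[[0,0,0],[0,0,0]],"spin":[-1,0],"grip":[22,22]}' >/dev/null; python3 s.py
python3 -m crank '{"linear":[[0,0,0],[0,0,0]],"spin":[-1,0],"grip":[22,22]}' >/dev/null; python3 s.py
python3 -m crank '{"linear":[[0,0,0],[0,0,0]],"spin":[-1,0],"grip":[22,22]}' >/dev/null; python3 s.py
```

```text
23.07 [513.2  64.9  95.6] yaw 14.8 rel 10.0 F [-1.   0.1  0.2] M [ 0.138  0.13  -0.023] gap 22.0 gf 0.5
23.32 [513.3  64.8  95.5] yaw 4.9 rel 19.9 F [-1.3 -0.1  1.1] M [ 0.169  0.192 -0.045] gap 21.8 gf 0.4
23.57 [513.5  64.6  95.4] yaw -5.0 rel 29.8 F [0.1 0.  0. ] M [-0.011  0.04   0.026] gap 22.3 gf 0.0
23.82 [513.4  64.5  95.3] yaw -15.0 rel 39.8 F [ 0.2 -0.7 -0.2] M [-0.068 -0.002  0.048] gap 22.0 gf 0.1
```

```bash

python3 -m crank '{"linear":[[0,0,0],[0,0,0]],"spin":[-0.6,0],"grip":[22,22]}' >/dev/null; python3 s.py
python3 -m crank '{"linear":[[0,0,0],[0,0,0]],"spin":[-0.6,0],"grip":[22,22]}' >/dev/null; python3 s.py
python3 -m crank '{"linear":[[0,0,0],[0,0,0]],"spin":[-0.6,0],"grip":[22,22]}' >/dev/null; python3 s.py
python3 - <<'E'
from w import *
for n in("top","side"):
    im,d=robot.snapshot(n); wing(n,d)
    p={"top":(291,256),"side":(354,248)}[n]
    cv2.imwrite(f"pics/d_{n}.png",cv2.resize(im[p[1]-30:p[1]+30,p[0]-40:p[0]+40],None,fx=8,fy=8,interpolation=2))
E
```

```text
24.07 [513.4  64.3  95.2] yaw -21.0 rel 45.8 F [ 1.  -1.7 -0.4] M [-0.233 -0.083  0.052] gap 22.4 gf 0.9
24.32 [513.3  64.3  95.2] yaw -27.1 rel 51.9 F [ 0.1 -1.3 -0.9] M [-0.384 -0.157  0.044] gap 22.1 gf 1.2
24.57 [513.   64.3  95.1] yaw -33.1 rel 57.9 F [ 0.9 -1.  -1.2] M [-0.417 -0.094  0.049] gap 21.9 gf 1.2
top slope h [116.5 581.3 615.2]
side slope h [ -1.9 550.  607.9]
side 114 centre [ 6.7 -0.9] sd [ 9.8 14.2] ang deg +left 26.8
```

View pics/d_side.png

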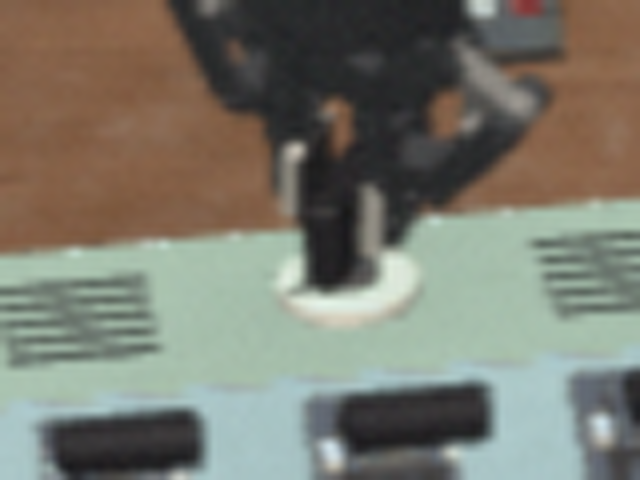

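The side view shows the wing standing between the pads (at (290,175) and (370,215)) and turned past straight-up. I'll continue in small steps, with held readings.

```bash
cat >> s.py <<'E'
n=np.array([-.421,-.032,.906]); F,M=s["wrist_force"],s["wrist_torque"]
print("   about screw axis: M",round(M@n,3)," tool-x/y",(M@o).round(3))
E
python3 -m crank '{"linear":[[0,0,0]],"spin":[0],"grip":[22]}' >/dev/null; python3 s.py
python3 -m crank '{"linear":[[0,0,0],[0,0,0]],"spin":[-0.5,0],"grip":[22,22]}' >/dev/null; python3 s.py
python3 -m crank '{"linear":[[0,0,0]],"spin":[0],"grip":[22]}' >/dev/null; python3 s.py
python3 -m crank '{"linear":[[0,0,0],[0,0,0]],"spin":[-0.5,0],"grip":[22,22]}' >/dev/null; python3 s.py
python3 -m crank '{"linear":[[0,0,0]],"spin":[0],"grip":[22]}' >/dev/null; python3 s.py
```

```text
24.8 [513.1  64.4  95.2] yaw -33.2 rel 58.0 F [ 0.7 -3.3 -1.6] M [-0.548 -0.053  0.018] gap 21.7 gf 1.4
   about screw axis: M 0.249  tool-x/y [ 0.429 -0.345 -0.018]
25.05 [512.9  64.5  95.1] yaw -38.2 rel 63.0 F [-0.3 -2.9 -1.1] M [-0.548  0.043 -0.018] gap 22.4 gf 1.2
   about screw axis: M 0.213  tool-x/y [ 0.457 -0.306  0.018]
25.18 [513.   64.5  95.2] yaw -38.2 rel 63.0 F [-0.5 -2.7 -1.3] M [-0.519  0.055  0.057] gap 21.9 gf 1.3
   about screw axis: M 0.268  tool-x/y [ 0.442 -0.277 -0.056]
25.43 [513.1  64.5  95.1] yaw -43.2 rel 68.0 F [-0.4 -3.3 -2.2] M [-0.689  0.033  0.263] gap 22.1 gf 7.0
   about screw axis: M 0.527  tool-x/y [ 0.525 -0.448 -0.263]
25.55 [513.1  64.5  95.1] yaw -43.2 rel 68.0 F [ 0.9 -4.3 -1.8] M [-0.693  0.077  0.25 ] gap 21.9 gf 7.1
   about screw axis: M 0.516  tool-x/y [ 0.558 -0.419 -0.25 ]
```

The torque jumped from about 0.04 to 0.25 N m, so the screw is at its stop. One more small step will confirm the slip: the torque should stay flat.

```bash
python3 -m crank '{"linear":[[0,0,0],[0,0,0]],"spin":[-0.4,0],"grip":[22,22]}' >/dev/null; python3 s.py
python3 -m crank '{"linear":[[0,0,0],[0,0,0]],"spin":[-0.4,0],"grip":[22,22]}' >/dev/null; python3 s.py
```

```text
25.8 [513.   64.6  95.2] yaw -47.2 rel 72.0 F [-1.6 -5.4 -1.1] M [-0.634  0.113  0.27 ] gap 21.9 gf 8.2
   about screw axis: M 0.508  tool-x/y [ 0.513 -0.389 -0.269]
26.05 [512.9  64.6  95.2] yaw -51.2 rel 76.0 F [-1.2 -3.5 -1.4] M [-0.633  0.212  0.277] gap 21.7 gf 9.0
   about screw axis: M 0.51  tool-x/y [ 0.562 -0.361 -0.276]
```

```bash
python3 -m crank '{"linear":[[0,0,0],[0,0,0],[0,0,0.3],[0,0,0.5],[0,0,0.8],[0,0,0.9],[-0.6,0,0.9],[-0.8,-0.6,0]],"spin":[0.6,0.6,0,0,0,0,0,0],"grip":[24,28,28,28,28,28,28,28]}' ; python3 -m crank '{"linear":[[-0.9,-0.9,0],[-0.9,-0.9,0],[-0.9,-0.9,0],[0,-0.9,0],[0,-0.9,0],[0,0,0]],"spin":[0,0,0,0,0,0],"grip":[28,28,28,28,28,28]}' | grep -E "time|tcp|wrist"
python3 - <<'E'
from w import *
from m import measure
ds={}
for n in("top","side"):
    im,d=robot.snapshot(n); ds[n]=d; wing(n,d)
    if n=="top": cv2.imwrite("pics/e.png",cv2.resize(im[190:280,235:345],(660,540),interpolation=2))
measure(ds)
E
```

```text
time: 27.05
tcp_pos: [459.5, 41.8, 236.7]
orientation: [[-0.774, 0.633, 0.01], [0.633, 0.774, 0.001], [-0.007, 0.007, -1.0]]
wrist_force: [0.4, -1.1, 0.2]
finger_gap: 28.1
grasp_force: 0.0
time: 27.8
tcp_pos: [349.7, -140.8, 232.6]
wrist_force: [-1.6, 0.5, 0.3]
top slope h [ -3.6   1.  676.9]
top 111 centre [ 1.  -0.1] sd [ 4.3 16.4] ang deg +left -43.3
side slope h [-4.  -1.3  1.5]
side 91 centre [ 3.4 -1. ] sd [ 4.7 16.7] ang deg +left -44.5
top top rect [590.7  71.3] [196.2 269.5] 4.61
  handle 114 [666.   -8.4 193. ] [656.7 -29.6 183.4] [675.2  12.8 202.7]
  handle 106 [659.7  75.8 193.2] [649.   54.8 184.1] [670.3  96.9 202.4]
  handle 114 [652.7 161.6 192.7] [643.5 140.6 184. ] [661.9 182.6 201.3]
side top rect [596.5  71.2] [193.1 269.7] 4.55
  handle 140 [667.4  -8.  193.2] [655.8 -29.1 183.6] [678.9  13.2 202.9]
  handle 137 [662.2  76.4 191.7] [653.2  55.1 183.2] [671.2  97.6 200.2]
  handle 136 [652.6 160.7 191.9] [639.8 138.6 183.3] [665.3 182.7 200.4]
```

View pics/e.png

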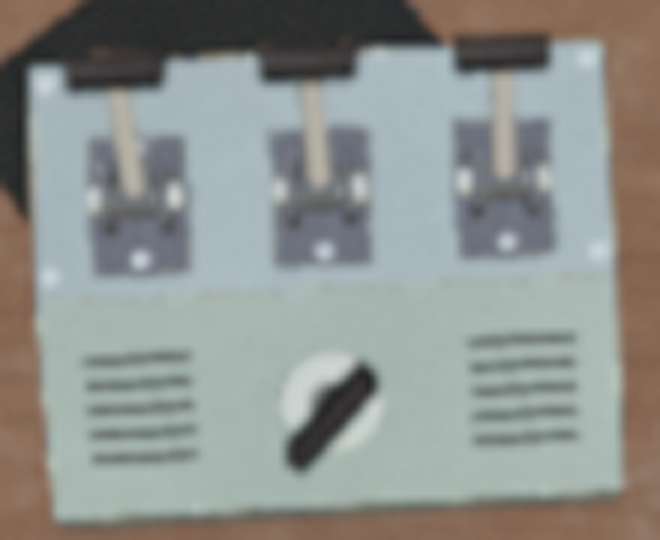

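```bash
python3 - <<'E'
from h import *
im1,_=robot.snapshot("top"); im2,_=robot.snapshot("side")
A=cv2.imread("pics/top0.png"); B=cv2.imread("pics/side0.png")
f=lambda im,u,v: cv2.resize(im[v-14:v+14,u-18:u+18],(396,296),interpolation=cv2.INTER_CUBIC)
o=np.vstack([np.hstack([f(A,290,256),f(im1,290,256)]),np.hstack([f(B,352,250),f(im2,352,250)])])
cv2.imwrite("pics/f.png",cv2.convertScaleAbs(o,alpha=1.1))
E
```

```text
(no output)
```

View pics/f.png

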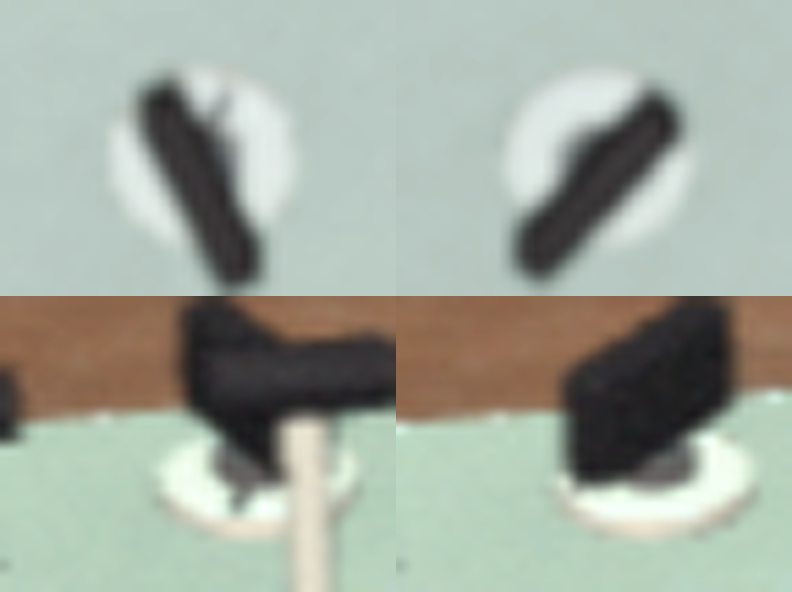

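The levers are at their stops. The wing has turned about 66° but the pointer only about 54° (its dark tip is at (580,490), side view), so the slip is about 0.2 rad, which agrees with the flat torque. Handing in.

```bash
python3 -c "
from cell import robot; print(robot.finish_job())"
```

```text
the job is handed in; nothing more can be done
None
```

I threw all three levers to their stops (middle, then right, then left) and tightened the wing screw until its clutch slipped about 0.2 rad by my estimate. I then let go and handed the job in at about 28 s; no result was returned.

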